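# Mount the candle carriage on the ledge rail and clamp it

### The job

Put the candle carriage back on the dovetail rail: slide it on from the rail's open end, nose first, gently up to the end stop, then turn its side clamp knob clockwise by the peg until it is firmly tight, without ramming the stop or over-tightening the knob. Let go and leave everything else on the ledge where it stands.

Things in the scene. Friction and masses are not known exactly. Their poses are not given: they have to be found in the camera images.
- rail: Aluminium dovetail rail, fixed. Origin: middle of its underside; x along it from the open entry end (x = -92 mm) to the stop's end (+92), z up. Flange 196 x 64 x 5 mm; dovetail 26 mm wide at 12 mm height, 38 mm wide from 21 to its flat top at 28 mm. Its -y side lies up to 0.6 mm in or out, differently each time, so the clamp's tight angle cannot be computed.
- rail_entry (a point): Middle of the top edge of the rail's open entry end (-92, 0, +28 mm from the rail's origin); axes as the rail's. The first 12 mm from here are a slimmer nose (tapering about 3 mm a side and 2 mm on top) that guides the carriage on.
- end_stop: Steel stop block across the rail, fixed, 12 mm thick, 46 wide, from 28 to 44 mm above the ledge, 55 to 78 mm past the rail's middle. Origin: at ledge height, in the plane of the face that the carriage's nose must meet; x as the rail's (away from the entry end). Must not be pressed with more than 40 N.
- carriage_foot (a point): Loose aluminium candle carriage (200-350 g): saddle 80 x 54 mm plus knob lug (out to y = +56). This point: middle of its channel, level with the jaws' bottoms. x points to its nose (goes on first), z up. Channel roof 14 mm above it: seated, this point is 14 mm above the ledge. Jaws hook under the dovetail; sideways play about 1 mm either way; it can enter 0 to 2 mm high.
- carriage_nose (a point): Middle of the carriage's front face (40 mm ahead of carriage_foot, 19 mm above it), which meets the end stop; axes as carriage_foot.
- socket (a point): Centre of the square candle socket on the carriage, the place to hold it: upright block 26 x 26 mm, 40 high; its top is 20 mm above this point (a 20 mm thick candle stub stands 15 mm above that), the saddle's upper face 20 mm below. Lies at (22, -6, 44) mm from carriage_foot; axes as carriage_foot.
- knob_peg (a point): Upright black peg, 12 mm thick, 36 mm high above the lever arm, of the carriage's side clamp knob; this point is half-way up, 51 mm above carriage_foot's level. The arm (top 18 mm below this point) turns the knob about a vertical axis at (-16, 36) mm of carriage_foot; the peg goes round that at 45 mm radius. Push or lead the peg along its arc.
- knob (a joint): Turn of the knob, rad, growing clockwise from above, 0 to 2.05; starts at 0 to 0.2. At 0 the peg lies 170 deg from the carriage's +x (towards +y), so it goes from behind round the +y side. Its cam presses the rail's +y side and draws the -y jaw tight, somewhere from 0.7 to 1.7: feel for it. Loose: under 2 N at the peg; firm: pushed with about 11 N (9 to 13); over 15 may over-tighten. Springs back up to 0.1.
- votive0: Green glass votive cup, 64 mm across, 58 mm high; bystander, leave alone. Origin: centre of its underside.
- votive1: Green glass votive cup, 64 mm across, 58 mm high; bystander, leave alone. Origin: centre of its underside.
- votive2: Green glass votive cup, 64 mm across, 58 mm high; bystander, leave alone. Origin: centre of its underside.
- tin: Small round steel tin with screw lid, 63 mm across, 35 mm high; bystander. Origin: centre of its underside.
- matchbox: Flat wooden matchbox 65 x 110 x 22 mm; bystander. Origin: centre of its underside.
- clip_dispenser: White plastic push dispenser 65 x 60 x 107 mm high; bystander. Origin: centre of its underside.
- snuffer: Bronze-tone candle snuffer lying on the ledge, bell 32 mm wide and 31 high, handle 200 mm along its x; bystander. Origin: under the bell.
Mind the look-alikes: they are no part of the job. What is shaped like the part that bears carriage_foot but blue or yellow is not meant.

How it is judged:
On the way, in this order (a step that is already met when the one before it is completed fails the run):
1. the carriage is on the rail from its open end, not yet at the stop (y of carriage_foot in the frame of rail between -0.004 and 0.004 m and z of carriage_foot in the frame of rail between 0.011 and 0.0175 m and angle between the x axis of carriage_foot and the x axis of rail, either way round below 0.08 rad and angle between carriage_foot's own z axis and vertical below 0.08 rad and x of carriage_nose in the frame of rail between -0.065 and 0.03 m), for 0.1 s.
2. the carriage is slid up to the end stop (y of carriage_foot in the frame of rail between -0.004 and 0.004 m and z of carriage_foot in the frame of rail between 0.011 and 0.0175 m and angle between the x axis of carriage_foot and the x axis of rail, either way round below 0.08 rad and angle between carriage_foot's own z axis and vertical below 0.08 rad and x of carriage_nose in the frame of end_stop between -0.005 and 0.003 m), for 0.1 s.
3. the clamp is tight with the carriage at the stop (all of step 2 and contact force between knob and rail above 4 N), for 0.2 s.
At the end, for the whole second after the job is handed in: The carriage sits on the rail (14 mm up within 3 mm, on the centre line within 4 mm, straight within 0.08 rad), its nose within 5 mm of the stop, its cam pressing on the rail with 4 to 100 N, at rest and released (all of step 3 and contact force between knob and rail below 100 N and linear speed of carriage below 0.01 m/s); the robot touches nothing.
It fails at once if the stop is rammed (over 40 N) (contact force between carriage and end_stop above 40 N).
It fails at once if the clamp is over-tightened (cam over 100 N on the rail) (contact force between knob and rail above 100 N).
It fails at once if a bystander is moved by more than 25 mm (distance of any of votive0, votive1, votive2, tin, matchbox, clip_dispenser, snuffer from where it was at the start of the episode above 0.025 m).
It also fails if it takes over 72 s, if anything falls off the work surface, if the arm or the gripper's body presses on something with over 40 N, if the wrist force passes 120 N, or if a joint passes its speed limit or range.

### The arm

A 6-joint arm with a two-finger parallel gripper is mounted at the origin on the work surface. World frame = base frame: x ahead of the robot, y to its left, z up, the work surface at z = 0. Lengths are in m, angles in rad, forces in N, time in s.
With the tool pointing down it reaches from about 0.375 to 0.925 m from the base axis. Payload 5.7 kg.
Tool frame: the origin (TCP) lies on the centre line of the jaws, within the pads' length; the fingertips stand 19 mm ahead of it and the grasp point (between the pads) is the TCP (bot.tip_extent is the distance from the TCP to the fingertips, in m); y points along the fingers, z is the direction in which the jaws open and shut, and the axes are right-handed (so a half turn about y gives the same grasp; the last joint's range is limited). The gripper opens to 85 mm and grips with 20 to 120 N. Pads are 22 mm wide; open, the fingers measure 114 mm over their backs; the gripper's body (76 mm by 85 mm) begins 54 mm behind the grasp point. The pads swing forward as they close: fully open they stand 13 mm farther back than shut.
Start: joints at [1.035, 0.359, 1.51, -0, 1.272, -0.115], TCP at [0.245, 0.548, 0.25] pointing down, gripper open.
Joint ranges: [-2.97, 2.97], [-1.01, 2.36], [0.21, 2.38], [-0.96, 4.11], [0.2, 2.71], [-2.98, 2.98]. Speed limits (rad/s): [2.39, 2.39, 3.14, 3.14, 3.14, 3.14].

### API

Orientations are given as a 3x3 rotation matrix whose columns are the frame's x, y, z axes.
In Python, from cell import monitor, grab_frame, finish_job, bot gives the robot as it stands.
- The arm moves only by the shell command python3 -m pendant 'ROWS' [FORCE]. ROWS is a JSON object of lists of equal length, an entry for each row: "claw": the opening, from 0 (shut) to 1 (fully open); "slide": the shift along the world's x, y, z in m, a list of three; "yaw": the turn about the world's z in rad. In form: {"claw": [claw, ...], "slide": [[tx, ty, tz], ...], "yaw": [yaw, ...]}. A call has 1 to 12 rows; each row is the pose to reach, as a shift and turn from the pose commanded when the call began; what a row does not reach only later rows make up. A row lasts 1/8 s, in which the tool goes at most 62.5 mm and 10.7 degrees, less where a joint would pass 70% of its speed; a pose out of reach is approached as far as the arm can. A call with a gripper value outside its range is refused whole. The fingers move at their own pace and stop on an object; FORCE is the grip in N (left out, the last holds). Time passes only in rows, so rows that repeat a pose let the fingers close. It gives the time, the measured TCP pose, the force and the opening at its end, in the units of the state.
- monitor.get_state(): the state, without advancing time (a new reading comes with each control period).
- grab_frame(name): name is "side" or "top"; returns a dict with "image" (420x560x3 uint8, red, green, blue), "depth" (420x560 float32, m along the optical axis (not along the pixel's ray), 0 where there is no reading), "intrinsics" (3x3 intrinsics, pixels), "R" (3x3) and "t" (3): a world point X has camera coordinates R X + t. Camera axes: x right, y down, z forward; pixel columns grow to the right and rows downward; lengths in m; the calibration is good to about 2 mm. A picture is of the moment at which its call begins.
- finish_job(): hands the job in, once; it reports no verdict.
The state is a dict: "clock": time; "joint_positions": joint angles; "joint_vel": joint speeds; "joint_torque": joint torques, N m; "eef_pos": TCP position; "eef_rot": TCP orientation; "contact_force": force on the tool from outside, world axes, zero at the start; "ft_torque": the same for the moment, N m; "grip_width": finger opening in m.
Only numpy, scipy, OpenCV 4.12 (cv2) and the standard library are available. Lean on these libraries where they do the work, as an engineer would, in place of code of your own. Each camera call takes 0.05 s, during which the arm holds its last target.

## Working session

There is one attempt and no reset: what is moved stays moved. The work goes in short steps, Python scripts to look and compute and a shell command to move; the robot and the scene stay as the last step left them, time stands still between calls to the robot, and variables do not carry over. Pictures are saved under pics/ and viewed, and the job is handed in when it is done.

```bash
ls; mkdir -p pics; python3 - <<'E'
from cell import monitor, grab_frame, bot
import cv2
print(monitor.get_state())
for n in("side","top"):
    f=grab_frame(n); cv2.imwrite(f"pics/{n}0.png",f["image"][:,:,::-1]); print(n,f["intrinsics"],f["R"],f["t"])
E
```

```text
pics
{'clock': 0.0, 'joint_positions': array([ 1.03490228e+00,  3.59474428e-01,  1.51149819e+00, -1.66263068e-05,
        1.27248913e+00, -1.15108120e-01]), 'joint_vel': array([-0.00118744, -0.00113402,  0.00095464,  0.00143511, -0.00022718,
        0.00123966]), 'joint_torque': array([ 1.98732960e-03, -5.27600777e+01, -2.78627676e+01,  6.54264295e-05,
        1.29616039e-02,  3.24886230e-05]), 'eef_pos': array([0.24475442, 0.54706588, 0.24944674]), 'eef_rot': array([[ 9.12770099e-01, -9.40714610e-04,  4.08472596e-01],
       [-4.08473631e-01, -1.61518622e-03,  9.12768692e-01],
       [-1.98895534e-04, -9.99998253e-01, -1.85855080e-03]]), 'contact_force': array([0.0624509 , 0.53763403, 0.06026639]), 'ft_torque': array([-0.06279899,  0.0240471 ,  0.02554838]), 'grip_width': 0.08570215673110006}
side [[436.07299548   0.         275.50536286]
 [  0.         436.07299548 210.82263342]
 [  0.           0.           1.        ]] [[ 0.96084427 -0.2762718   0.02126447]
 [-0.13169835 -0.52285557 -0.8421862 ]
 [ 0.24379054  0.80640929 -0.53876732]] [-0.54369195  0.16618843  0.85345991]
top [[435.27177969   0.         279.76154348]
 [  0.         435.27177969 214.15858575]
 [  0.           0.           1.        ]] [[ 0.00691525 -0.99996586  0.0045241 ]
 [-0.99332957 -0.00738998 -0.11507283]
 [ 0.11510233 -0.00369817 -0.99334676]] [0.07084122 0.5951165  1.00615586]
```

View pics/side0.png

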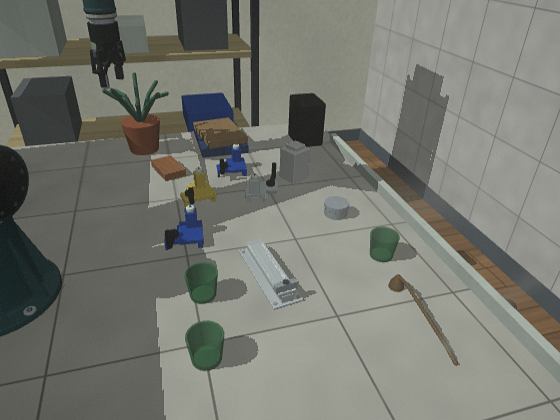

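View pics/top0.png

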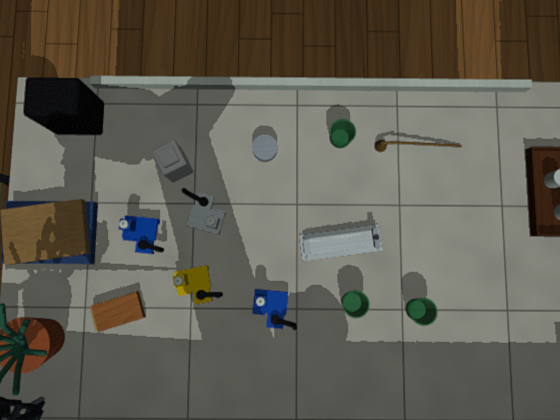

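The side view shows four carriage-shaped things: blue (140,230 in top), yellow (192,283), blue (270,305) and a grey/aluminium one (207,215). Grey fits "aluminium", since blue and yellow are excluded. The rail is at (340,240) with its stop at the right end. I'll enlarge both.

```bash
cat > h.py <<'E'
import numpy as np
def pix2w(f,u,v,z=None):
    K=f["intrinsics"];d=np.linalg.inv(K)@[u,v,1];R=f["R"];t=f["t"]
    o=-R.T@t; r=R.T@d
    if z is None:
        return o+r*f["depth"][int(round(v)),int(round(u))]
    return o+r*(z-o[2])/r[2]
def w2pix(f,X):
    c=f["R"]@np.asarray(X)+f["t"];p=f["intrinsics"]@c;return p[:2]/p[2]
E
python3 - <<'E'
from cell import grab_frame
import cv2,pickle
f=grab_frame("top");g=grab_frame("side");pickle.dump((f,g),open("f0.pkl","wb"))
def crop(f,n,x,y,w,h,s):
    c=f["image"][y:y+h,x:x+w,::-1];cv2.imwrite(n,cv2.resize(c,None,fx=s,fy=s,interpolation=cv2.INTER_CUBIC))
crop(f,"pics/c1.png",170,175,75,70,8)
crop(f,"pics/c2.png",290,210,100,60,8)
crop(g,"pics/c3.png",225,140,60,70,8)
crop(g,"pics/c4.png",230,230,80,80,7)
E
```

```text
(no output)
```

View pics/c1.png

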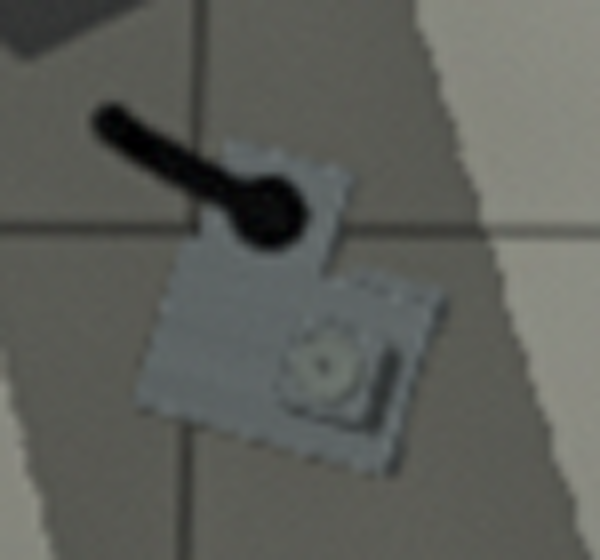

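View pics/c2.png

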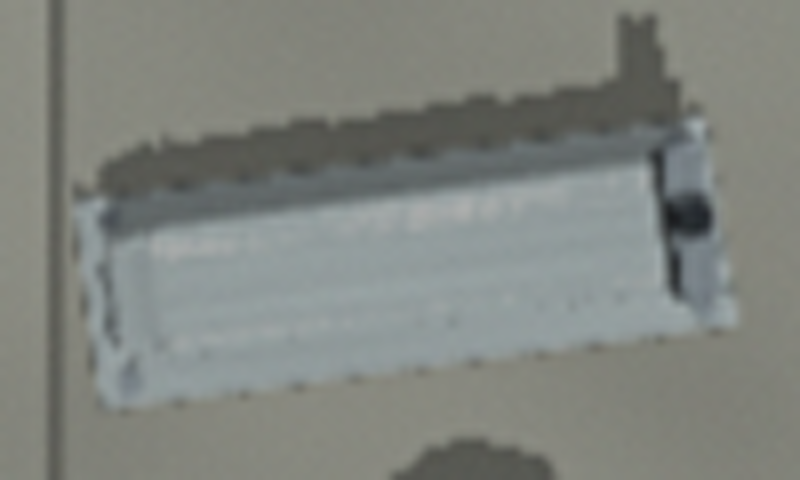

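View pics/c3.png

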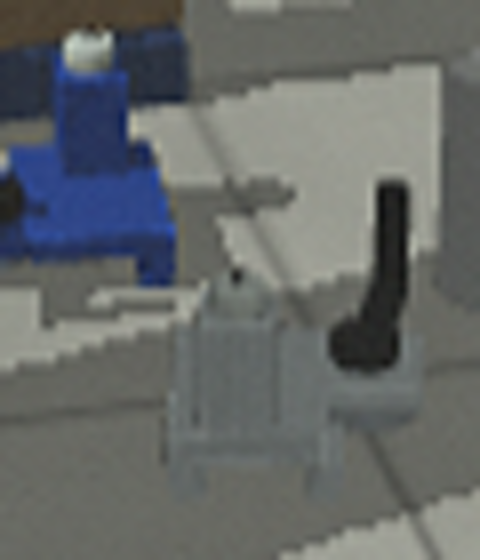

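View pics/c4.png

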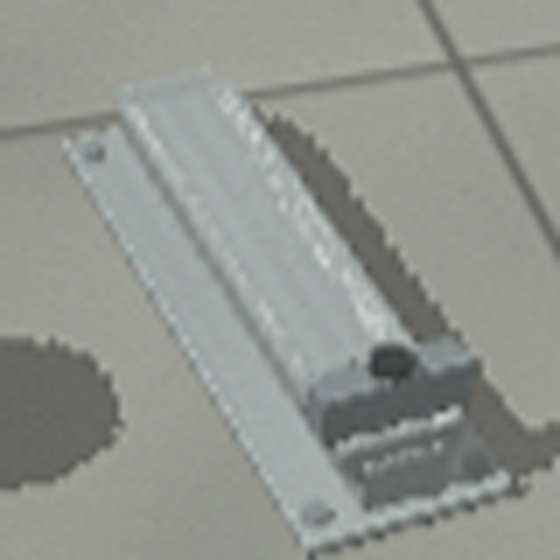

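The grey carriage is confirmed: it stands upright with its lug and black lever at (203,201) and its socket towards image right, at (210,221). The rail flange corners are readable in both views. Next I'll fit the poses.

```bash
cat > m.py <<'E'
import numpy as np,pickle
from h import *
from scipy.optimize import least_squares
def un(p,x0,y0,s): return np.array([x0+(p[0]+.5)/s-.5, y0+(p[1]+.5)/s-.5])
def fit(obs,x0,z0):
    # obs: (frame, pix, local)
    def P(p,l): 
        c,s=np.cos(p[2]),np.sin(p[2]); return np.array([p[0]+c*l[0]-s*l[1],p[1]+s*l[0]+c*l[1],z0+l[2]])
    fun=lambda p: np.concatenate([w2pix(f,P(p,l))-q for f,q,l in obs])
    r=least_squares(fun,x0,loss='soft_l1'); return r.x,r.fun.reshape(-1,2)
E
python3 - <<'E'
from m import *
f,g=pickle.load(open("f0.pkl","rb"))
T=lambda x,y:un((x,y),170,175,8)
car=[(f,T(138,408),(-.04,-.027,.024)),(f,T(392,474),(.04,-.027,.024)),(f,T(447,288),(.04,.027,.024)),(f,T(325,365),(.022,-.006,.079))]
S=lambda x,y:un((x,y),225,140,8)
carS=[(g,S(168,432),(.04,-.027,.024)),(g,S(342,432),(.04,.027,.024)),(g,S(237,275),(.022,-.006,.079)),]
for o in (car,carS,car+carS): print(*[np.round(a,4) for a in fit(o,[.5,.3,-1.8],0)])
R=lambda x,y:un((x,y),290,210,8); Q=lambda x,y:un((x,y),230,230,7)
F=.005
rt=[(f,R(78,198),(-.098,.032,F)),(f,R(703,115),(.098,.032,F)),(f,R(738,327),(.098,-.032,F)),(f,R(105,408),(-.098,-.032,F))]
rs=[(g,Q(64,142),(-.098,-.032,F)),(g,Q(308,552),(.098,-.032,F)),(g,Q(524,485),(.098,.032,F))]
for o in (rt,rs,rt+rs): print(*[np.round(a,4) for a in fit(o,[.5,-.05,-1.5],0)])
# depth
for (x,y) in [(200,330),(420,320),(325,300)]:
    u=T(x,y); print(np.round(pix2w(f,*u),4))
for (x,y) in [(300,280),(500,230),(40,300)]:
    u=R(x,y); print(np.round(pix2w(f,*u),4))
u=T(110,120);print("peg",pix2w(f,*u), pix2w(f,*u,.069))
E
```

```text
[ 0.5845  0.2534 -1.8005] [[-0.0379 -0.3263]
 [ 0.454  -0.7792]
 [-0.8254  0.7633]
 [ 0.252   0.326 ]]
[ 0.5853  0.2584 -1.8061] [[ 0.7599  0.4925]
 [-0.6355  0.4051]
 [-0.0686 -1.5011]]
[ 0.5843  0.2537 -1.8007] [[-0.2055 -0.2749]
 [ 0.2847 -0.7201]
 [-0.9887  0.8228]
 [ 0.0762  0.3866]
 [ 0.8933  1.4277]
 [-0.4338  1.2824]
 [ 0.0572 -0.6523]]
[ 0.53   -0.0734 -1.4343] [[-0.467   0.1249]
 [ 0.5516  0.2169]
 [ 0.2426 -0.3436]
 [-0.3055 -0.0219]]
[ 0.5303 -0.074  -1.4303] [[ 0.0977  0.1621]
 [ 0.4721 -0.2111]
 [-0.617   0.1491]]
[ 0.5302 -0.0737 -1.4323] [[-0.3837  0.1358]
 [ 0.6094  0.0675]
 [ 0.3533 -0.502 ]
 [-0.1686 -0.0178]
 [ 0.1018  0.0371]
 [ 0.2712 -0.327 ]
 [-0.791   0.082 ]]
[0.5899 0.2799 0.0266]
[0.5937 0.2142 0.0244]
[0.5997 0.2432 0.023 ]
[ 0.5231 -0.0382  0.0284]
[ 0.5385 -0.0984  0.0266]
[5.177e-01 3.820e-02 1.000e-04]
peg [0.64636028 0.29958606 0.06921834] [0.64639779 0.29963431 0.069     ]
```

```bash
python3 -m pendant '{"claw":[1,1,1,1,1,1,1,1,1,1],"slide":[[0.04,-0.04,0],[0.08,-0.08,0],[0.12,-0.12,0],[0.16,-0.155,0],[0.2,-0.19,0],[0.24,-0.23,0],[0.28,-0.27,0],[0.329,-0.312,-0.05],[0.329,-0.312,-0.09],[0.329,-0.312,-0.09]],"yaw":[-0.17,-0.34,-0.51,-0.68,-0.85,-1.02,-1.19,-1.38,-1.38,-1.38]}' 40
python3 - <<'E'
from m import *
from cell import grab_frame,monitor
import cv2
f,g=pickle.load(open("f0.pkl","rb"))
print(pix2w(f,*un((325,365),170,175,8),.079),pix2w(g,*un((237,275),225,140,8),.079))
s=monitor.get_state();print(s["eef_pos"],s["eef_rot"][:,2],s["joint_positions"])
g=grab_frame("side");cv2.imwrite("pics/s1.png",cv2.resize(g["image"][110:250,160:340,::-1],None,fx=4,fy=4))
E
```

```text
clock: 1.45
eef_pos: [0.5716, 0.2336, 0.1561]
eef_rot: [[-0.23, -0.009, 0.973], [-0.973, -0.002, -0.23], [0.004, -1.0, -0.008]]
contact_force: [-1.1, -0.4, 0.1]
grip_width: 0.0853
[0.57437568 0.23388871 0.079     ] [0.57248434 0.23019075 0.079     ]
[0.5715902  0.23359697 0.1561331 ] [ 0.97316768 -0.22995836 -0.00798873] [2.76134841e-01 4.81196550e-01 1.56551433e+00 3.07862323e-05
 1.10401076e+00 5.08145655e-01]
```

View pics/s1.png

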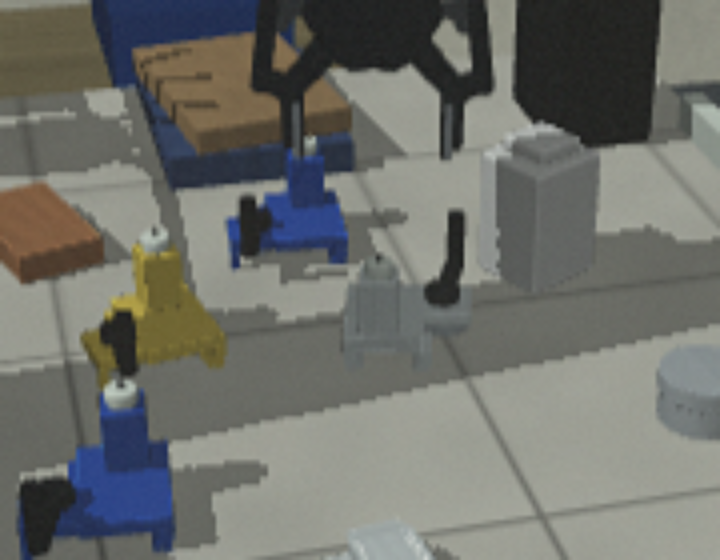

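The open jaws straddle the grey socket (side crop, candle at 378,265; fingers at 293 and 450). I'll descend with a narrower opening.

```bash
python3 -m pendant '{"claw":[0.65,0.65,0.65,0.65,0.65,0.65],"slide":[[0.001,0.0005,0],[0.001,0.0005,-0.03],[0.001,0.0005,-0.06],[0.001,0.0005,-0.09],[0.001,0.0005,-0.107],[0.001,0.0005,-0.107]],"yaw":[0,0,0,0,0,0]}' 40
python3 - <<'E'
from cell import grab_frame
import cv2
g=grab_frame("side");cv2.imwrite("pics/s2.png",cv2.resize(g["image"][140:220,210:310,::-1],None,fx=6,fy=6))
g=grab_frame("top");cv2.imwrite("pics/t2.png",cv2.resize(g["image"][165:265,150:270,::-1],None,fx=6,fy=6))
E
```

```text
clock: 2.25
eef_pos: [0.5748, 0.2367, 0.0535]
eef_rot: [[-0.227, -0.0, 0.974], [-0.974, 0.0, -0.227], [0.0, -1.0, -0.0]]
contact_force: [0.1, 0.9, 1.2]
grip_width: 0.0554
```

View pics/s2.png

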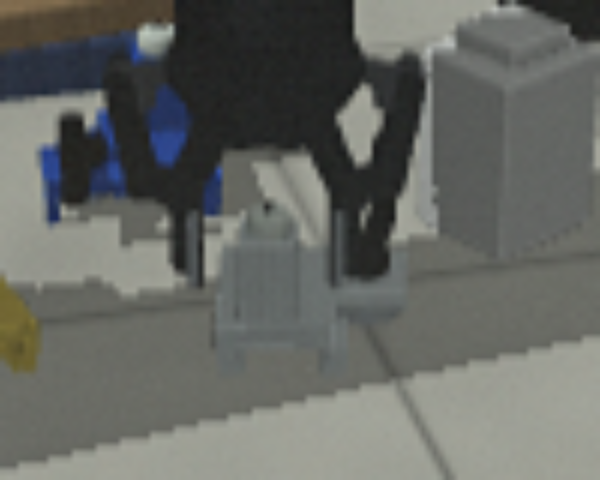

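View pics/t2.png

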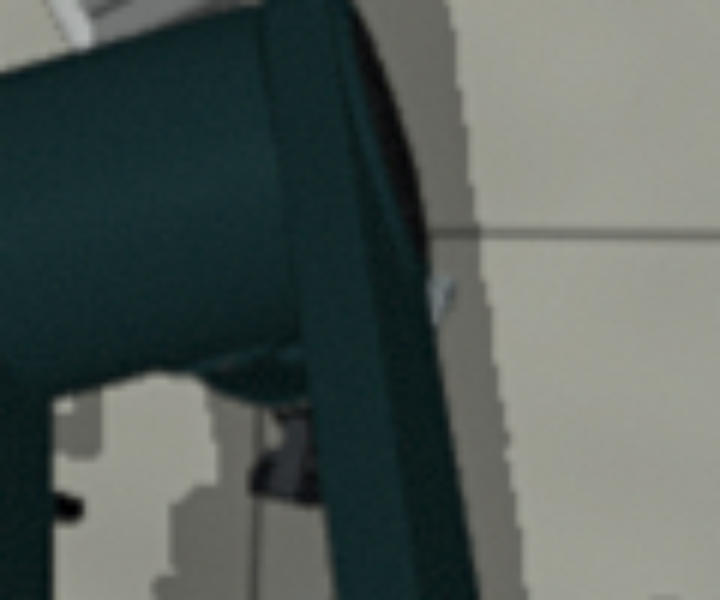

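```bash
python3 -m pendant '{"claw":[0,0,0,0,0,0],"slide":[[0,-0.002,0],[0,-0.002,0],[0,-0.002,0],[0,-0.002,0],[0,-0.002,0],[0,-0.002,0]],"yaw":[0,0,0,0,0,0]}' 60
python3 - <<'E'
from cell import grab_frame
import cv2
g=grab_frame("side");cv2.imwrite("pics/s3.png",cv2.resize(g["image"][140:220,210:310,::-1],None,fx=6,fy=6))
E
```

```text
clock: 3.1
eef_pos: [0.576, 0.2342, 0.0546]
eef_rot: [[-0.228, 0.002, 0.974], [-0.974, 0.0, -0.228], [-0.001, -1.0, 0.002]]
contact_force: [0.7, -1.4, 6.5]
grip_width: 0.0254
```

View pics/s3.png

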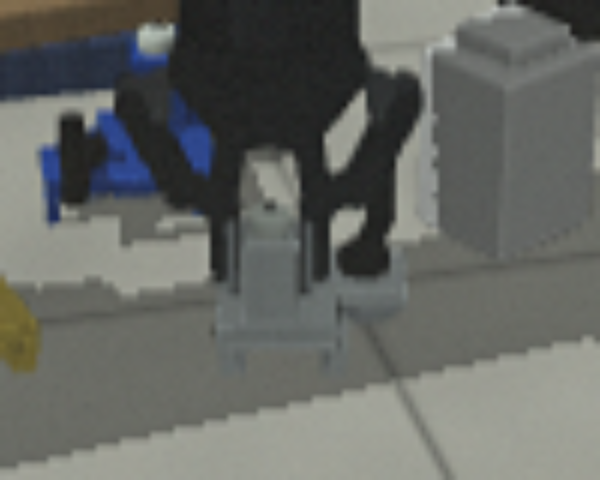

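Gripped: opening 25.4 mm on the 26 mm socket. Next, lift and carry to a pre-entry pose in line with the rail.

```bash
python3 -m pendant '{"claw":[0,0,0,0,0,0,0,0,0,0,0],"slide":[[0,0,0.015],[0,0,0.035],[0,0,0.06],[-0.01,-0.025,0.06],[-0.025,-0.06,0.06],[-0.04,-0.095,0.06],[-0.055,-0.13,0.06],[-0.066,-0.155,0.06],[-0.071,-0.1675,0.055],[-0.071,-0.1675,0.05],[-0.071,-0.1675,0.05]],"yaw":[0,0,0,0.05,0.12,0.19,0.26,0.32,0.369,0.369,0.369]}' 60
python3 - <<'E'
from cell import grab_frame
import cv2,pickle
f=grab_frame("top");g=grab_frame("side");pickle.dump((f,g),open("f1.pkl","wb"))
cv2.imwrite("pics/s4.png",cv2.resize(g["image"][160:310,190:320,::-1],None,fx=5,fy=4.0))
cv2.imwrite("pics/t4.png",cv2.resize(f["image"][180:280,220:395,::-1],None,fx=4,fy=4))
E
```

```text
clock: 4.53
eef_pos: [0.5042, 0.067, 0.1033]
eef_rot: [[0.137, -0.0, 0.991], [-0.991, 0.0, 0.137], [-0.0, -1.0, -0.0]]
contact_force: [-0.1, 0.3, -3.3]
grip_width: 0.0252
```

View pics/s4.png

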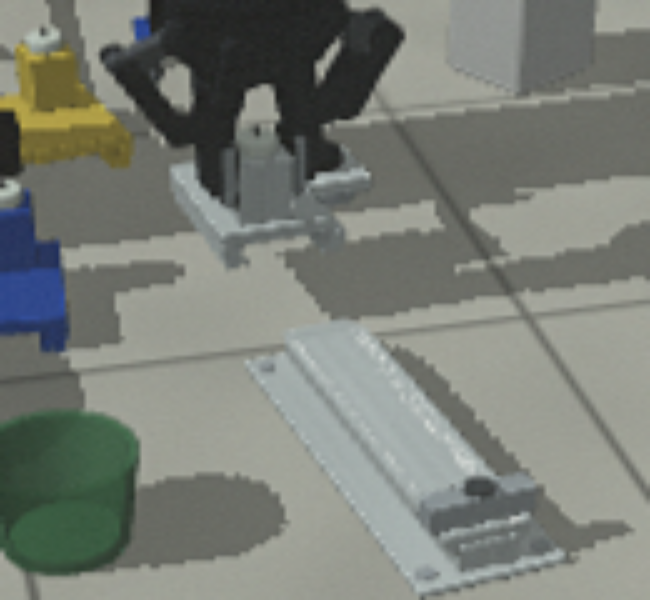

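View pics/t4.png

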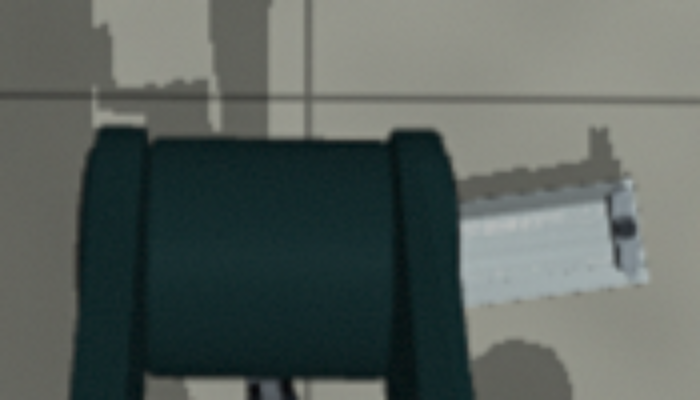

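The carriage hangs in the jaws in the side view, with its front jaws at (235,255) and (325,240). The top camera is blocked by the arm. I'll check tilt and pose from an enlarged side crop.

```bash
python3 - <<'E'
import cv2,pickle
f,g=pickle.load(open("f1.pkl","rb"))
cv2.imwrite("pics/s5.png",cv2.resize(g["image"][180:232,215:275,::-1],None,fx=10,fy=10,interpolation=cv2.INTER_CUBIC))
E
```

```text
(no output)
```

View pics/s5.png

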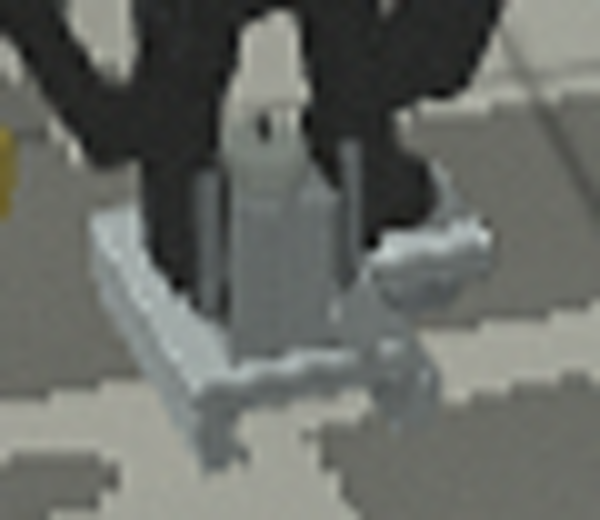

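```bash
python3 - <<'E'
import cv2
from m import *
from scipy.spatial.transform import Rotation as Ro
f,g=pickle.load(open("f1.pkl","rb"))
U=lambda x,y:un((x,y),215,180,10)
loc=np.array([(.04,-.027,.024),(-.04,-.027,.024),(.04,-.027,0),(.04,.027,.024),(.022,-.006,.079),(.035,-.019,.024),(.035,.007,.024)])
obs=np.array([U(*p) for p in [(207,390),(92,215),(210,470),(385,352),(264,125),(235,365),(338,345)]])
def pose(p): return Ro.from_euler('ZYX',p[3:]).as_matrix(),p[:3]
def fun(p):
    R,t=pose(p); return np.concatenate([w2pix(g,R@l+t)-o for l,o in zip(loc,obs)])
ps=np.array([.530-.165*.138,-.0737+.165*.9904,.049,-1.4323,0,0])
def show(p,r): print(np.round(p,4)); print(np.round(r.reshape(-1,2),2).tolist())
show(ps,fun(ps))
r=least_squares(fun,ps,loss='soft_l1');show(r.x,r.fun)
# socket fixed at tool, tilt free: unknown dx along x,z, pitch
tc=np.array([.5042,.067,.1033]);
def q2p(q):
    R=Ro.from_euler('ZYX',[-1.4323,q[2],0]).as_matrix(); t=tc+R@(np.array([q[0],0,q[1]]))-R@np.array([.022,-.006,.044]); return np.r_[t,-1.4323,q[2],0]
r=least_squares(lambda q:fun(q2p(q)),[0,-.01,0],loss='soft_l1');print(r.x);show(q2p(r.x),r.fun)
E
```

```text
[ 0.5072  0.0897  0.049  -1.4323  0.      0.    ]
[[0.71, -0.33], [0.81, -0.17], [0.7, 0.54], [5.42, -1.5], [0.57, -0.78], [0.53, 0.28], [1.08, -0.1]]
[ 0.5119  0.1346  0.0197 -1.4095  0.0177 -0.0348]
[[-0.0, -0.47], [-0.03, 0.2], [-0.41, -0.07], [3.36, -0.99], [0.25, 0.62], [-0.38, 0.28], [-0.47, 0.21]]
[-0.00590367 -0.01483036  0.01678828]
[ 0.5062  0.0964  0.0449 -1.4323  0.0168  0.    ]
[[-0.26, -0.03], [-0.04, -0.24], [-0.31, 0.68], [4.31, -1.16], [-0.3, -0.19], [-0.44, 0.57], [0.03, 0.2]]
```

```bash
python3 -m pendant '{"claw":[0,0,0,0,0],"slide":[[0.001,0,-0.015],[0.001,0,-0.0335],[0.0028,-0.012,-0.0335],[0.0045,-0.0245,-0.0335],[0.0045,-0.0245,-0.0335]],"yaw":[0,0,0,0,0]}' 60
python3 - <<'E'
from cell import grab_frame
import cv2,pickle
g=grab_frame("side");pickle.dump((None,g),open("f2.pkl","wb"))
cv2.imwrite("pics/s6.png",cv2.resize(g["image"][190:270,215:295,::-1],None,fx=7,fy=7,interpolation=cv2.INTER_CUBIC))
E
```

```text
clock: 5.25
eef_pos: [0.5095, 0.0409, 0.0702]
eef_rot: [[0.137, 0.001, 0.991], [-0.991, -0.0, 0.137], [0.0, -1.0, 0.001]]
contact_force: [0.2, 0.2, -2.7]
grip_width: 0.0249
```

View pics/s6.png

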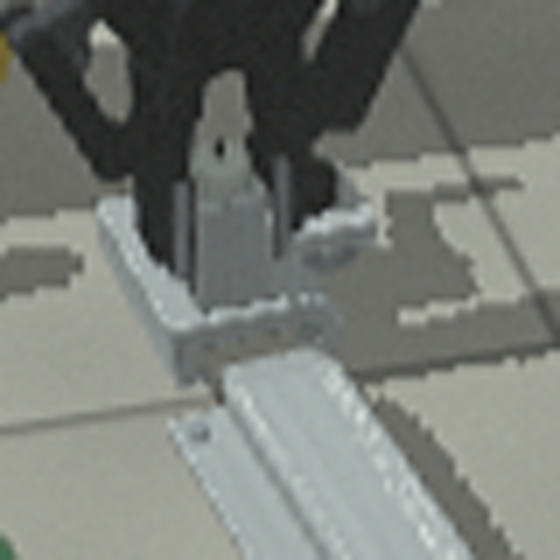

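```bash
python3 - <<'E'
from m import *
_,g=pickle.load(open("f2.pkl","rb"))
U=lambda x,y:un((x,y),215,190,7)
RX=np.array([.138,-.9904,0]);RY=np.array([.9904,.138,0]);O=np.array([.530,-.0737,0])
for n,p,z in [("nose-y top",(178,340),.039),("nose+y top",(332,305),.039),("jaw-y bot",(182,382),.015),("rear-y top",(100,205),.039),("wick",(218,148),.094),("railtop L",(226,372),.027),("railtop R",(325,350),.027),("flange L",(172,425),.005)]:
    w=pix2w(g,*U(*p),z)-O; print(n,np.round([w@RX*1e3,w@RY*1e3],1))
t=np.array([.5095,.0409,0])-O;print("tcp",t@RX,t@RY)
E
```

```text
nose-y top [-95.1 -29.2]
nose+y top [-94.3  23.1]
jaw-y bot [-104.1  -25.1]
rear-y top [-177.3  -27.1]
wick [-115.    -7.3]
railtop L [-88.7 -15.6]
railtop R [-87.6  18. ]
flange L [-96.3 -31.6]
tcp -0.11632884000000002 -0.004488400000000069
```

The carriage nose is just ahead of the rail end (nose edge 175–335, rail top 226–325), centred within about 1 mm. I'll enter slowly and watch the forces.

```bash
python3 -m pendant '{"claw":[0,0,0,0,0,0],"slide":[[0.0013,-0.005,-0.0005],[0.002,-0.01,-0.0005],[0.0027,-0.015,-0.0005],[0.0034,-0.02,-0.0005],[0.0034,-0.02,-0.0005],[0.0034,-0.02,-0.0005]],"yaw":[0,0,0,0,0,0]}' 60
```

```text
clock: 6.05
eef_pos: [0.5119, 0.0222, 0.0692]
eef_rot: [[0.138, -0.0, 0.99], [-0.99, 0.0, 0.138], [-0.0, -1.0, -0.0]]
contact_force: [0.0, -0.1, -2.9]
grip_width: 0.0256
```

```bash
python3 -m pendant '{"claw":[0,0,0,0,0,0],"slide":[[0.0007,-0.005,0],[0.0014,-0.01,0],[0.0021,-0.015,0],[0.0028,-0.02,0],[0.0028,-0.02,0],[0.0028,-0.02,0]],"yaw":[0,0,0,0,0,0]}' 60
python3 - <<'E'
from cell import grab_frame
import cv2,pickle
g=grab_frame("side");pickle.dump((None,g),open("f3.pkl","wb"))
cv2.imwrite("pics/s7.png",cv2.resize(g["image"][195:310,215:315,::-1],None,fx=6,fy=5,interpolation=cv2.INTER_CUBIC))
E
```

```text
clock: 6.8
eef_pos: [0.5147, 0.0021, 0.0693]
eef_rot: [[0.138, -0.0, 0.99], [-0.99, 0.0, 0.138], [-0.0, -1.0, -0.0]]
contact_force: [-0.2, -0.3, -3.1]
grip_width: 0.0254
```

View pics/s7.png

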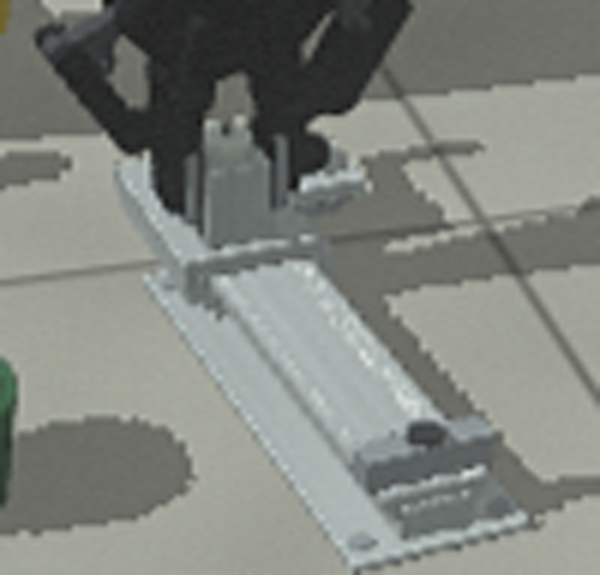

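The carriage is on the rail: its jaws straddle the dovetail, there is no side force, and the stop is at (425,440). Sliding on.

```bash
python3 -m pendant '{"claw":[0,0,0,0,0,0],"slide":[[0.0010,-0.007,0],[0.0020,-0.014,0],[0.003,-0.0215,0],[0.004,-0.029,0],[0.005,-0.036,0],[0.006,-0.043,0]],"yaw":[0,0,0,0,0,0]}' 60
```

```text
clock: 7.6
eef_pos: [0.5206, -0.0413, 0.0692]
eef_rot: [[0.138, -0.001, 0.99], [-0.99, 0.0, 0.138], [-0.0, -1.0, -0.001]]
contact_force: [-0.4, 0.6, -2.9]
grip_width: 0.0251
```

```bash
python3 -m pendant '{"claw":[0,0,0,0,0,0,0,0],"slide":[[0.0010,-0.007,0],[0.0020,-0.014,0],[0.003,-0.0215,0],[0.004,-0.029,0],[0.005,-0.036,0],[0.006,-0.043,0],[0.006,-0.043,0],[0.006,-0.043,0]],"yaw":[0,0,0,0,0,0,0,0]}' 60
python3 - <<'E'
from cell import grab_frame
import cv2,pickle
g=grab_frame("side");f=grab_frame("top");pickle.dump((f,g),open("f4.pkl","wb"))
cv2.imwrite("pics/s8.png",cv2.resize(g["image"][215:315,230:320,::-1],None,fx=6,fy=6,interpolation=cv2.INTER_CUBIC))
cv2.imwrite("pics/t8.png",cv2.resize(f["image"][190:290,290:410,::-1],None,fx=6,fy=6,interpolation=cv2.INTER_CUBIC))
E
```

```text
clock: 8.6
eef_pos: [0.5265, -0.0844, 0.0693]
eef_rot: [[0.139, -0.001, 0.99], [-0.99, -0.001, 0.139], [0.001, -1.0, -0.001]]
contact_force: [-4.0, -3.3, -2.6]
grip_width: 0.0249
```

View pics/s8.png

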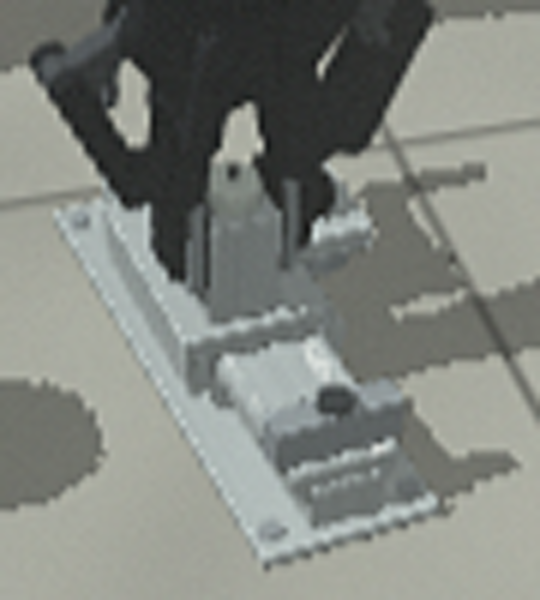

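View pics/t8.png

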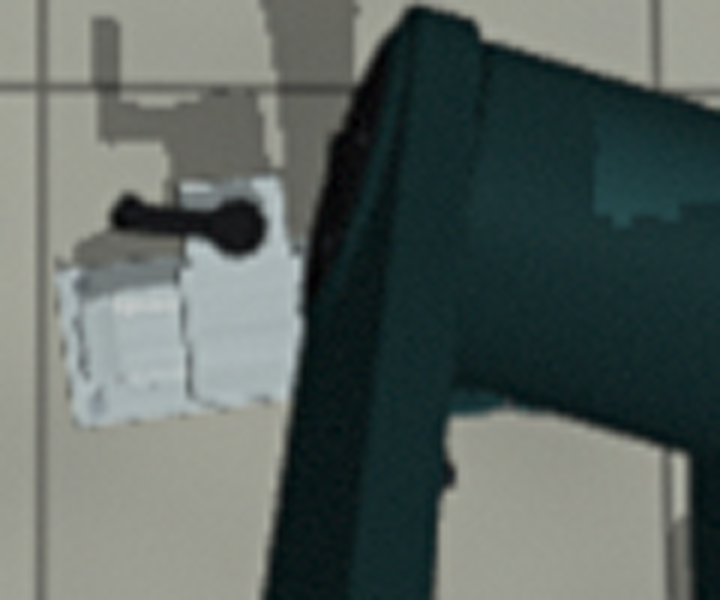

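```bash
python3 -m pendant '{"claw":[0,0,0,0,0,0,0],"slide":[[-0.001,0,0],[0,-0.005,0],[0.0008,-0.01,0],[0.0014,-0.015,0],[0.0021,-0.02,0],[0.0021,-0.02,0],[0.0021,-0.02,0]],"yaw":[0,0,0,0,0,0,0]}' 60
python3 - <<'E'
from cell import grab_frame
import cv2,pickle
g=grab_frame("side");pickle.dump((None,g),open("f5.pkl","wb"))
cv2.imwrite("pics/s9.png",cv2.resize(g["image"][225:315,240:320,::-1],None,fx=6.5,fy=6.5,interpolation=cv2.INTER_CUBIC))
E
```

```text
clock: 9.57
eef_pos: [0.5292, -0.1044, 0.0694]
eef_rot: [[0.139, 0.0, 0.99], [-0.99, -0.001, 0.139], [0.001, -1.0, 0.0]]
contact_force: [-2.8, -2.4, -3.4]
grip_width: 0.0254
```

View pics/s9.png

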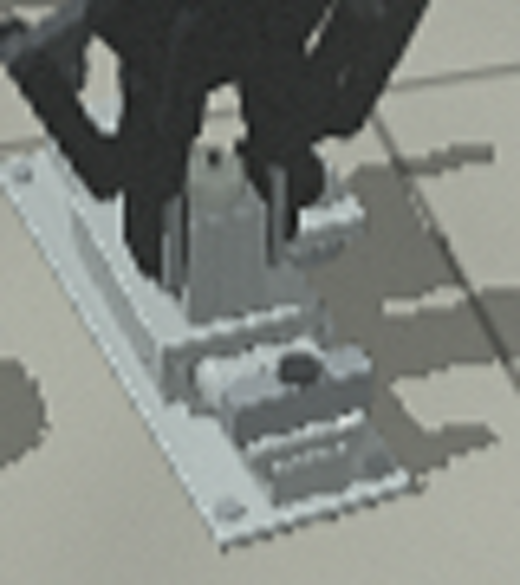

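```bash
python3 - <<'E'
from m import *
f,g=pickle.load(open("f0.pkl","rb"));_,g5=pickle.load(open("f5.pkl","rb"))
RX=np.array([.138,-.9904,0]);RY=np.array([.9904,.138,0]);O=np.array([.530,-.0737,0])
def pr(n,w): w=w-O; print(n,np.round([w@RX*1e3,w@RY*1e3],1))
R=lambda x,y:un((x,y),290,210,8)
for p in [(668,150),(690,300),(705,130),(728,290)]: pr("stop top",pix2w(f,*R(*p),.044))
U=lambda x,y:un((x,y),240,225,6.5)
pr("nose",pix2w(g5,*U(165,350),.0385));pr("nose+",pix2w(g5,*U(318,305),.0385));pr("stopback",pix2w(g5,*U(230,402),.044))
pr("wick",pix2w(g5,*U(212,157),.0935))
pr("tcp",np.array([.5292,-.1044,0]))
E
```

```text
stop top [75.3 21.3]
stop top [ 74.8 -23.2]
stop top [87.1 25.7]
stop top [ 86.4 -21.8]
nose [ 48.2 -29.5]
nose+ [47.2 22. ]
stopback [ 82.1 -23.3]
wick [31.6 -7.8]
tcp [30.3 -5. ]
```

```bash
python3 -m pendant '{"claw":[0,0,0,0,0,0],"slide":[[0.0004,-0.005,0],[0.0012,-0.01,0],[0.0017,-0.014,0],[0.002,-0.016,0],[0.002,-0.016,0],[0.002,-0.016,0]],"yaw":[0,0,0,0,0,0]}' 60
python3 - <<'E'
from cell import grab_frame
import cv2,pickle
g=grab_frame("side");pickle.dump((None,g),open("f6.pkl","wb"))
cv2.imwrite("pics/s10.png",cv2.resize(g["image"][225:315,240:320,::-1],None,fx=6.5,fy=6.5,interpolation=cv2.INTER_CUBIC))
E
```

```text
clock: 10.38
eef_pos: [0.5312, -0.1201, 0.0694]
eef_rot: [[0.139, 0.001, 0.99], [-0.99, -0.0, 0.139], [0.001, -1.0, 0.0]]
contact_force: [-1.0, -1.4, -3.2]
grip_width: 0.0253
```

View pics/s10.png

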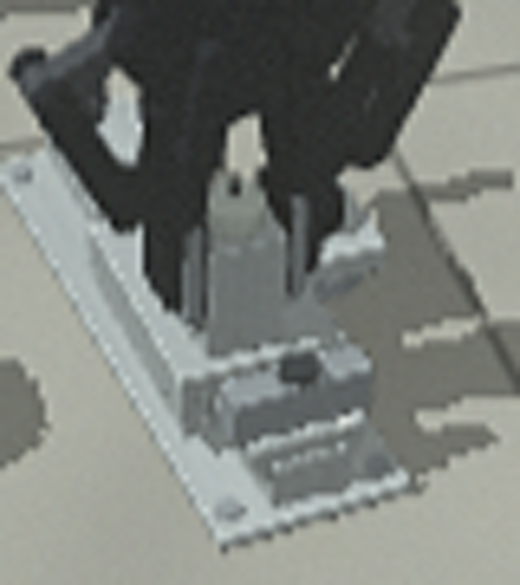

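A gap of about 8 mm remains (nose edge at 185,375; stop front at 215,385). I'll creep with a lighter grip, so the carriage would slip in the jaws before 40 N.

```bash
python3 -m pendant '{"claw":[0,0,0,0,0],"slide":[[0.0001,-0.001,0],[0.0003,-0.002,0],[0.0004,-0.003,0],[0.0005,-0.004,0],[0.0005,-0.004,0]],"yaw":[0,0,0,0,0]}' 25
```

```text
clock: 11.05
eef_pos: [0.5316, -0.124, 0.0693]
eef_rot: [[0.138, 0.0, 0.99], [-0.99, -0.0, 0.138], [0.0, -1.0, 0.0]]
contact_force: [1.4, 0.1, -4.0]
grip_width: 0.0254
```

```bash
python3 -m pendant '{"claw":[0,0,0],"slide":[[0.0001,-0.001,0],[0.0003,-0.002,0],[0.0003,-0.002,0]],"yaw":[0,0,0]}' 25
```

```text
clock: 11.42
eef_pos: [0.5319, -0.126, 0.0693]
eef_rot: [[0.139, 0.0, 0.99], [-0.99, -0.0, 0.139], [0.0, -1.0, 0.0]]
contact_force: [1.0, 1.2, -4.9]
grip_width: 0.0253
```

```bash
python3 -m pendant '{"claw":[0,0,0],"slide":[[0.0001,-0.0005,0],[0.0001,-0.001,0],[0.0001,-0.001,0]],"yaw":[0,0,0]}' 25
```

```text
clock: 11.8
eef_pos: [0.532, -0.1269, 0.0693]
eef_rot: [[0.139, 0.0, 0.99], [-0.99, -0.0, 0.139], [0.0, -1.0, 0.0]]
contact_force: [2.8, 1.9, -4.5]
grip_width: 0.0249
```

```bash
python3 -m pendant '{"claw":[0,0,0],"slide":[[0.0000,-0.0005,0],[0.0000,-0.001,0],[0.0000,-0.001,0]],"yaw":[0,0,0]}' 25
```

```text
clock: 12.18
eef_pos: [0.532, -0.1279, 0.0693]
eef_rot: [[0.138, 0.0, 0.99], [-0.99, 0.0, 0.138], [0.0, -1.0, 0.0]]
contact_force: [3.3, 2.4, -5.6]
grip_width: 0.0254
```

```bash
python3 -m pendant '{"claw":[0,0,0],"slide":[[0.0000,-0.0005,0],[0.0000,-0.001,0],[0.0000,-0.001,0]],"yaw":[0,0,0]}' 25
python3 - <<'E'
from cell import grab_frame
import cv2,pickle
g=grab_frame("side");pickle.dump((None,g),open("f7.pkl","wb"))
cv2.imwrite("pics/s11.png",cv2.resize(g["image"][225:315,240:320,::-1],None,fx=6.5,fy=6.5,interpolation=cv2.INTER_CUBIC))
E
```

```text
clock: 12.55
eef_pos: [0.5321, -0.1288, 0.0693]
eef_rot: [[0.138, 0.0, 0.99], [-0.99, 0.0, 0.138], [-0.0, -1.0, 0.0]]
contact_force: [4.5, 4.1, -5.4]
grip_width: 0.0253
```

View pics/s11.png

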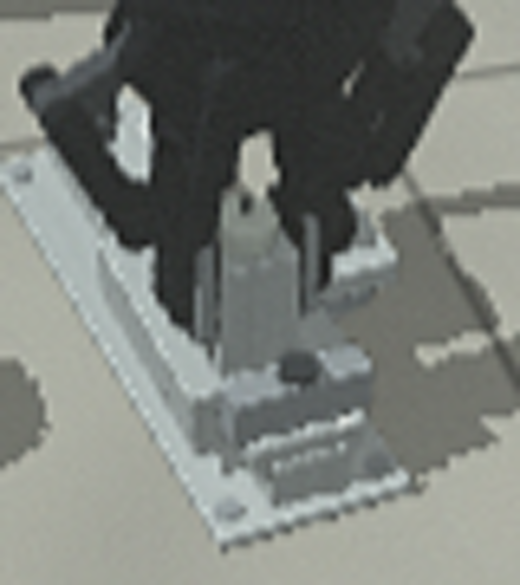

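```bash
python3 -m pendant '{"claw":[0,0,0,0],"slide":[[0.0004,0,-0.0004],[0.0006,-0.0005,-0.0006],[0.0008,-0.001,-0.0006],[0.0008,-0.001,-0.0006]],"yaw":[0,0,0,0]}' 25
```

```text
clock: 13.1
eef_pos: [0.5319, -0.129, 0.0687]
eef_rot: [[0.138, -0.001, 0.99], [-0.99, 0.001, 0.138], [-0.002, -1.0, -0.001]]
contact_force: [2.0, 6.3, -0.8]
grip_width: 0.0251
```

```bash
python3 -m pendant '{"claw":[0,0,0],"slide":[[0.0001,-0.0005,0],[0.0001,-0.001,0],[0.0001,-0.001,0]],"yaw":[0,0,0]}' 25
```

```text
clock: 13.48
eef_pos: [0.5319, -0.1297, 0.0688]
eef_rot: [[0.138, -0.002, 0.99], [-0.99, 0.002, 0.138], [-0.002, -1.0, -0.001]]
contact_force: [1.4, 9.0, 0.2]
grip_width: 0.0249
```

```bash
python3 -m pendant '{"claw":[0,0,0],"slide":[[0.0001,-0.0005,0],[0.0001,-0.001,0],[0.0001,-0.001,0]],"yaw":[0,0,0]}' 25
```

```text
clock: 13.85
eef_pos: [0.5318, -0.1299, 0.0688]
eef_rot: [[0.138, -0.002, 0.99], [-0.99, 0.003, 0.138], [-0.003, -1.0, -0.001]]
contact_force: [1.6, 12.2, 1.6]
grip_width: 0.0251
```

The y force rises to 12 N while the position stalls at -0.1299, so the nose is on the stop. Relax, open, lift off.

```bash
python3 -m pendant '{"claw":[0,0,0.5,0.6,0.6,0.6,0.6,0.6,0.6,0.6],"slide":[[-0.0001,0.0007,0],[-0.0002,0.0013,0],[-0.0002,0.0015,0],[-0.0002,0.0015,0],[-0.0002,0.0015,0.001],[-0.0002,0.0015,0.01],[-0.0002,0.0015,0.03],[-0.0002,0.0015,0.06],[0.0,0.0015,0.1],[0.0,0.0015,0.1]],"yaw":[0,0,0,0,0,0,0,0,0,0]}' 25
python3 - <<'E'
from cell import grab_frame
import cv2,pickle
g=grab_frame("side");f=grab_frame("top");pickle.dump((f,g),open("f8.pkl","wb"))
cv2.imwrite("pics/s12.png",cv2.resize(g["image"][215:315,225:325,::-1],None,fx=6,fy=6,interpolation=cv2.INTER_CUBIC))
cv2.imwrite("pics/t12.png",cv2.resize(f["image"][190:290,290:410,::-1],None,fx=6,fy=6,interpolation=cv2.INTER_CUBIC))
E
```

```text
clock: 15.1
eef_pos: [0.5352, -0.1314, 0.1724]
eef_rot: [[0.139, 0.007, 0.99], [-0.99, -0.003, 0.139], [0.004, -1.0, 0.006]]
contact_force: [-0.8, -0.1, 0.1]
grip_width: 0.0512
```

View pics/s12.png

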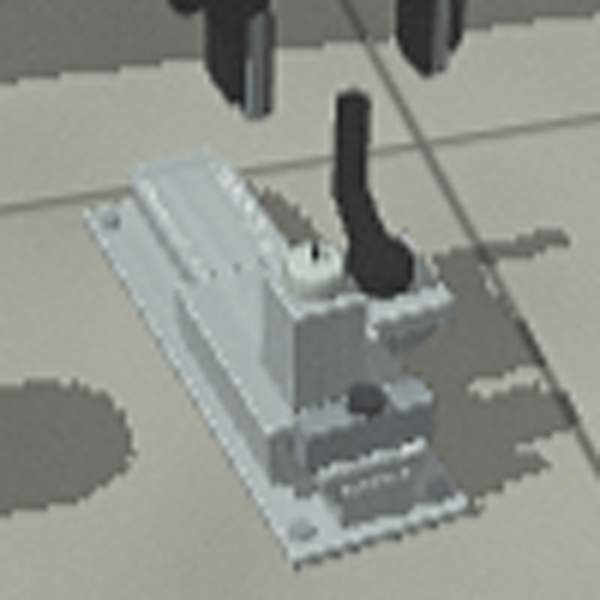

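View pics/t12.png

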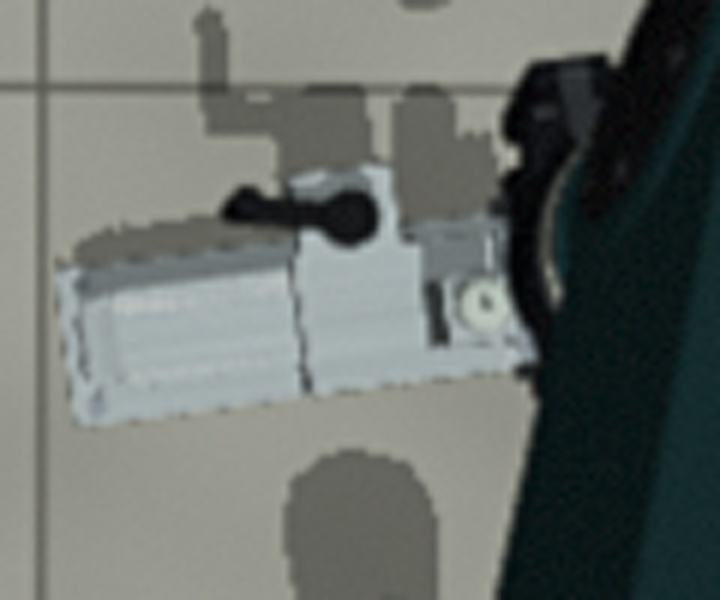

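```bash
python3 - <<'E'
from m import *
f,g=pickle.load(open("f8.pkl","rb"))
RX=np.array([.138,-.9904,0]);RY=np.array([.9904,.138,0]);O=np.array([.530,-.0737,0])
T=lambda x,y:un((x,y),290,190,6); S=lambda x,y:un((x,y),225,215,6)
def pr(n,w): print(n,np.round(w,4),np.round([(w-O)@RX*1e3,(w-O)@RY*1e3],1))
pr("pegtop T",pix2w(f,*T(241,203),.083));pr("pegtop S",pix2w(g,*S(352,97),.083))
pr("wick T",pix2w(f,*T(486,303),.094));pr("wick S",pix2w(g,*S(315,250),.095))
pr("rear-y",pix2w(f,*T(308,393),.038));pr("rear+y",pix2w(f,*T(293,270),.038));
pr("hub",pix2w(f,*T(350,218),.047))
for x in (35,31,28):
  F=O+RX*x/1e3
  A=F+RX*-.016+RY*.036; pr("axis",A)
print(pix2w(f,*T(241,203)))
E
```

```text
pegtop T [ 0.5686 -0.0385  0.083 ] [-29.6  43.1]
pegtop S [ 0.5696 -0.0394  0.083 ] [-28.5  44. ]
wick T [ 0.5308 -0.1284  0.094 ] [54.2 -6.8]
wick S [ 0.5287 -0.1326  0.095 ] [58.1 -9.4]
rear-y [ 0.4981 -0.0697  0.038 ] [ -8.4 -31. ]
rear+y [ 0.5465 -0.0642  0.038 ] [-7.1 17.6]
hub [ 0.5664 -0.0855  0.047 ] [16.7 34.4]
axis [ 0.5683 -0.0875  0.    ] [19. 36.]
axis [ 0.5677 -0.0836  0.    ] [15. 36.]
axis [ 0.5673 -0.0806  0.    ] [12. 36.]
[ 0.56852497 -0.03837308  0.08379347]
```

The carriage is seated with its nose against the stop, and the knob is at about 0: peg at (241,203) in the top crop, 170° from the carriage's x. I'll cage the peg with partly open jaws aligned to its tangent. First move above it.

```bash
python3 -m pendant '{"claw":[0.27,0.27,0.27,0.27,0.27],"slide":[[0.018,0.045,0],[0.037,0.0915,0],[0.037,0.0915,0],[0.037,0.0915,0],[0.037,0.0915,0]],"yaw":[-0.1,-0.18,-0.18,-0.18,-0.18]}' 20
python3 - <<'E'
from cell import grab_frame
import cv2,pickle
g=grab_frame("side");
cv2.imwrite("pics/s13.png",cv2.resize(g["image"][190:315,225:325,::-1],None,fx=5,fy=4.6,interpolation=cv2.INTER_CUBIC))
E
```

```text
clock: 15.82
eef_pos: [0.569, -0.0397, 0.1681]
eef_rot: [[-0.042, -0.001, 0.999], [-0.999, -0.0, -0.042], [0.0, -1.0, -0.001]]
contact_force: [0.7, -0.1, 0.4]
grip_width: 0.0232
```

View pics/s13.png

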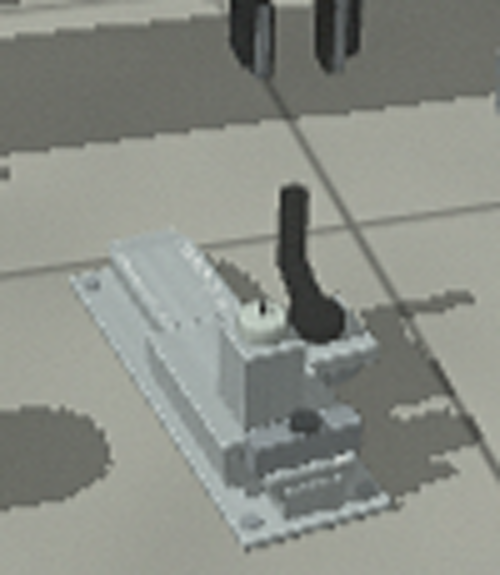

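```bash
python3 -m pendant '{"claw":[0.27,0.27,0.27,0.27],"slide":[[0,0,-0.03],[0,0,-0.058],[0,0,-0.064],[0,0,-0.064]],"yaw":[0,0,0,0]}' 20
python3 - <<'E'
from cell import grab_frame
import cv2,pickle
g=grab_frame("side");
cv2.imwrite("pics/s14.png",cv2.resize(g["image"][190:315,225:325,::-1],None,fx=5,fy=4.6,interpolation=cv2.INTER_CUBIC))
E
```

```text
clock: 16.38
eef_pos: [0.5697, -0.0394, 0.1047]
eef_rot: [[-0.042, -0.001, 0.999], [-0.999, 0.0, -0.042], [-0.0, -1.0, -0.001]]
contact_force: [-0.6, 0.3, 0.0]
grip_width: 0.0232
```

View pics/s14.png

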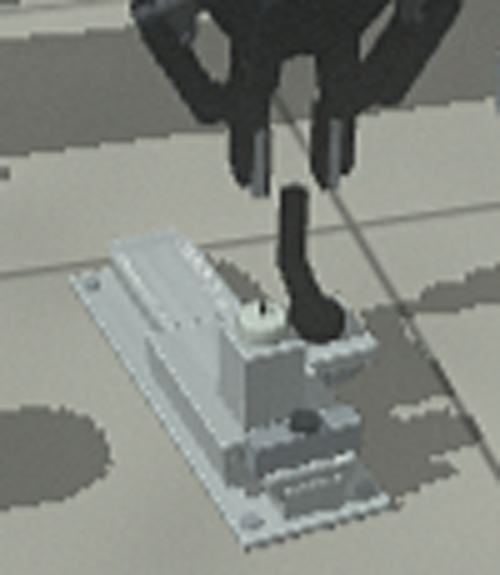

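Peg top (293,187) lies between the fingers (258 and 333). Descending around it.

```bash
python3 -m pendant '{"claw":[0.27,0.27,0.27,0.27],"slide":[[0,0,-0.012],[0,0,-0.022],[0,0,-0.029],[0,0,-0.029]],"yaw":[0,0,0,0]}' 20
python3 - <<'E'
import numpy as np
A=np.array([.5674,-.0850])
for k in np.arange(0,2.1,.1):
    a=np.deg2rad(87.9)-k; p=A+.045*np.array([np.cos(a),np.sin(a)]); print(round(k,2),np.round(p-np.array([.569,-.0395]),4))
E
```

```text
clock: 16.92
eef_pos: [0.5692, -0.0387, 0.0748]
eef_rot: [[-0.041, -0.002, 0.999], [-0.999, 0.0, -0.041], [-0.0, -1.0, -0.002]]
contact_force: [0.8, -0.4, 0.5]
grip_width: 0.0232
0.0 [ 0.     -0.0005]
0.1 [ 0.0045 -0.0009]
0.2 [ 0.009  -0.0018]
0.3 [ 0.0133 -0.003 ]
0.4 [ 0.0174 -0.0047]
0.5 [ 0.0214 -0.0068]
0.6 [ 0.0252 -0.0093]
0.7 [ 0.0286 -0.0122]
0.8 [ 0.0318 -0.0154]
0.9 [ 0.0347 -0.0188]
1.0 [ 0.0371 -0.0226]
1.1 [ 0.0392 -0.0266]
1.2 [ 0.0409 -0.0307]
1.3 [ 0.0422 -0.0351]
1.4 [ 0.043  -0.0395]
1.5 [ 0.0434 -0.044 ]
1.6 [ 0.0433 -0.0485]
1.7 [ 0.0428 -0.0529]
1.8 [ 0.0418 -0.0573]
1.9 [ 0.0404 -0.0616]
2.0 [ 0.0386 -0.0657]
```

```bash
python3 -m pendant '{"claw":[0.27,0.27,0.27,0.27,0.27,0.27,0.27],"slide":[[0.0045,-0.0004,0],[0.009,-0.0013,0],[0.0133,-0.0025,0],[0.0174,-0.0042,0],[0.0214,-0.0063,0],[0.0252,-0.0088,0],[0.0252,-0.0088,0]],"yaw":[-0.1,-0.2,-0.3,-0.4,-0.5,-0.6,-0.6]}' 20
python3 - <<'E'
from cell import grab_frame
import cv2,pickle
g=grab_frame("side");
cv2.imwrite("pics/s15.png",cv2.resize(g["image"][190:315,225:325,::-1],None,fx=5,fy=4.6,interpolation=cv2.INTER_CUBIC))
E
```

```text
clock: 17.8
eef_pos: [0.5952, -0.0476, 0.0758]
eef_rot: [[-0.597, 0.0, 0.802], [-0.802, 0.0, -0.597], [-0.0, -1.0, -0.0]]
contact_force: [-0.3, -0.2, -0.4]
grip_width: 0.0235
```

View pics/s15.png

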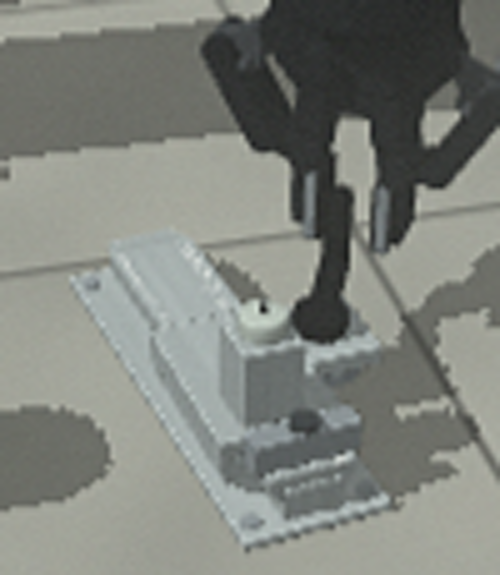

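```bash
python3 -m pendant '{"claw":[0.27,0.27,0.27,0.27,0.27],"slide":[[0.0018,-0.0014,0],[0.0034,-0.0029,0],[0.005,-0.0045,0],[0.0066,-0.0061,0],[0.0066,-0.0061,0]],"yaw":[-0.05,-0.1,-0.15,-0.2,-0.2]}' 20
```

```text
clock: 18.48
eef_pos: [0.6015, -0.0536, 0.0757]
eef_rot: [[-0.744, -0.0, 0.668], [-0.668, 0.0, -0.744], [-0.0, -1.0, -0.0]]
contact_force: [0.0, 1.5, 0.0]
grip_width: 0.0228
```

```bash
python3 -m pendant '{"claw":[0.27,0.27,0.27],"slide":[[0.0015,-0.0017,0],[0.0029,-0.0034,0],[0.0029,-0.0034,0]],"yaw":[-0.05,-0.1,-0.1]}' 20
```

```text
clock: 18.85
eef_pos: [0.6043, -0.0569, 0.0757]
eef_rot: [[-0.807, -0.0, 0.591], [-0.591, 0.0, -0.807], [-0.0, -1.0, -0.0]]
contact_force: [-0.3, 2.7, 0.5]
grip_width: 0.023
```

```bash
python3 -m pendant '{"claw":[0.27,0.27,0.27],"slide":[[0.0012,-0.0019,0],[0.0012,-0.0019,0],[0.0012,-0.0019,0]],"yaw":[-0.05,-0.05,-0.05]}' 20
```

```text
clock: 19.23
eef_pos: [0.6056, -0.0586, 0.0757]
eef_rot: [[-0.836, -0.0, 0.549], [-0.549, 0.001, -0.836], [-0.0, -1.0, -0.001]]
contact_force: [0.0, 4.3, 1.0]
grip_width: 0.0232
```

```bash
python3 -m pendant '{"claw":[0.27,0.27,0.27],"slide":[[0.0012,-0.0019,0],[0.0012,-0.0019,0],[0.0012,-0.0019,0]],"yaw":[-0.05,-0.05,-0.05]}' 20
```

```text
clock: 19.6
eef_pos: [0.607, -0.0605, 0.0758]
eef_rot: [[-0.862, 0.0, 0.507], [-0.507, 0.001, -0.862], [-0.001, -1.0, -0.0]]
contact_force: [0.4, 5.6, 1.2]
grip_width: 0.0232
```

Force is building, about 5 N along the push direction. Continuing in small steps.

```bash
python3 -m pendant '{"claw":[0.27,0.27,0.27],"slide":[[0.0006,-0.001,0],[0.0011,-0.002,0],[0.0011,-0.002,0]],"yaw":[-0.025,-0.05,-0.05]}' 20
```

```text
clock: 19.98
eef_pos: [0.6079, -0.0621, 0.0757]
eef_rot: [[-0.887, -0.0, 0.462], [-0.462, 0.001, -0.887], [-0.001, -1.0, -0.001]]
contact_force: [1.1, 7.0, 2.0]
grip_width: 0.0232
```

```bash
python3 -m pendant '{"claw":[0.27,0.27,0.27],"slide":[[0.0005,-0.001,0],[0.001,-0.002,0],[0.001,-0.002,0]],"yaw":[-0.025,-0.05,-0.05]}' 20
python3 - <<'E'
from cell import grab_frame
import cv2,pickle
g=grab_frame("side");f=grab_frame("top")
cv2.imwrite("pics/s16.png",cv2.resize(g["image"][190:315,225:325,::-1],None,fx=5,fy=4.6,interpolation=cv2.INTER_CUBIC))
cv2.imwrite("pics/t16.png",cv2.resize(f["image"][190:290,290:410,::-1],None,fx=6,fy=6,interpolation=cv2.INTER_CUBIC))
E
```

```text
clock: 20.35
eef_pos: [0.6089, -0.0639, 0.0758]
eef_rot: [[-0.909, -0.0, 0.417], [-0.417, 0.002, -0.909], [-0.001, -1.0, -0.002]]
contact_force: [0.7, 7.8, 1.8]
grip_width: 0.0233
```

View pics/s16.png

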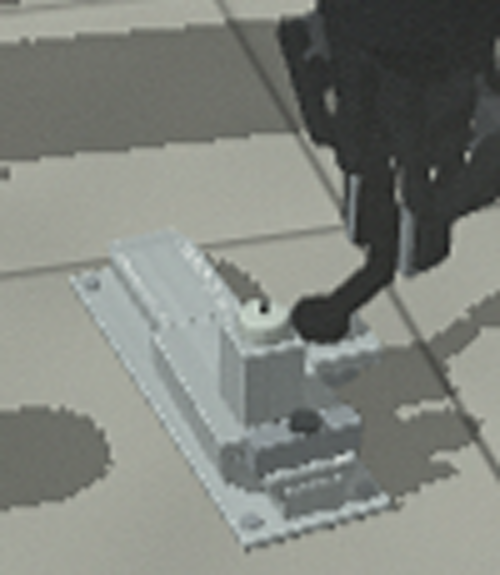

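View pics/t16.png

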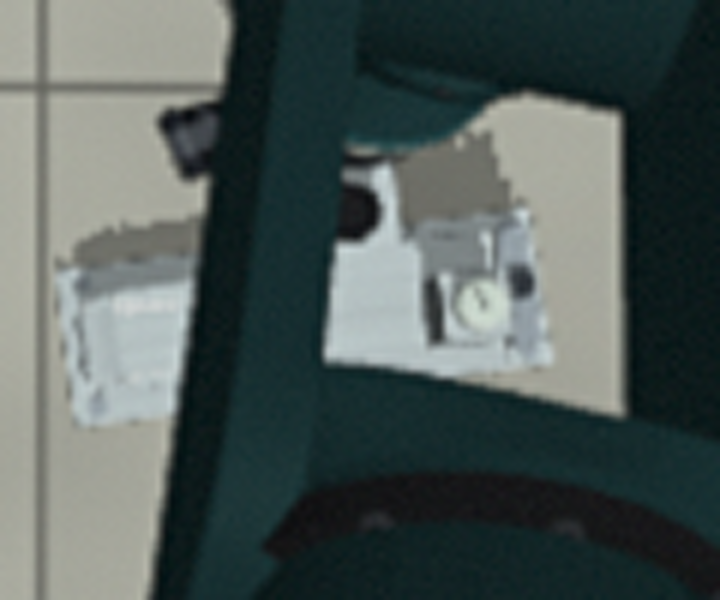

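The peg moves with the cage (side crop 378,230, against the rear pad at 350) and the carriage still sits at the stop. Tangential force is about 6.8 N, so I'll go on.

```bash
python3 -m pendant '{"claw":[0.27,0.27,0.27],"slide":[[0.0005,-0.001,0],[0.0009,-0.0021,0],[0.0009,-0.0021,0]],"yaw":[-0.025,-0.05,-0.05]}' 20
```

```text
clock: 20.82
eef_pos: [0.6098, -0.0656, 0.0758]
eef_rot: [[-0.928, -0.0, 0.371], [-0.371, 0.002, -0.928], [-0.001, -1.0, -0.002]]
contact_force: [0.2, 9.3, 2.7]
grip_width: 0.0227
```

```bash
python3 -m pendant '{"claw":[0.27,0.27,0.27],"slide":[[0.0004,-0.001,0],[0.0008,-0.0021,0],[0.0008,-0.0021,0]],"yaw":[-0.025,-0.05,-0.05]}' 20
```

```text
clock: 21.2
eef_pos: [0.6108, -0.0677, 0.0758]
eef_rot: [[-0.946, 0.0, 0.325], [-0.325, 0.002, -0.946], [-0.001, -1.0, -0.002]]
contact_force: [0.0, 8.2, 2.7]
grip_width: 0.0229
```

```bash
python3 -m pendant '{"claw":[0.27,0.27,0.27],"slide":[[0.0003,-0.0011,0],[0.0005,-0.0021,0],[0.0005,-0.0021,0]],"yaw":[-0.025,-0.05,-0.05]}' 20
python3 -c "
from cell import monitor
for i in range(3): print(monitor.get_state()['contact_force'])"
```

```text
clock: 21.58
eef_pos: [0.6114, -0.0695, 0.0759]
eef_rot: [[-0.961, 0.001, 0.277], [-0.277, 0.003, -0.961], [-0.001, -1.0, -0.002]]
contact_force: [0.5, 9.9, 2.1]
grip_width: 0.0231
[0.5189439  9.88716174 2.12371538]
[0.5189439  9.88716174 2.12371538]
[0.5189439  9.88716174 2.12371538]
```

```bash
python3 -m pendant '{"claw":[0.27,0.27],"slide":[[0.0002,-0.001,0],[0.0002,-0.001,0]],"yaw":[-0.025,-0.025]}' 20
```

```text
clock: 21.82
eef_pos: [0.6115, -0.0701, 0.0759]
eef_rot: [[-0.968, 0.0, 0.252], [-0.252, 0.003, -0.968], [-0.001, -1.0, -0.003]]
contact_force: [0.5, 11.8, 2.6]
grip_width: 0.023
```

```bash
python3 -m pendant '{"claw":[0.27,0.27],"slide":[[0.0002,-0.001,0],[0.0002,-0.001,0]],"yaw":[-0.025,-0.025]}' 20
```

```text
clock: 22.08
eef_pos: [0.6121, -0.0713, 0.076]
eef_rot: [[-0.974, 0.001, 0.228], [-0.228, 0.003, -0.974], [-0.002, -1.0, -0.002]]
contact_force: [1.0, 10.6, 2.9]
grip_width: 0.0234
```

```bash
python3 -m pendant '{"claw":[0.27,0.27,0.27],"slide":[[0.0002,-0.0008,0],[0.0002,-0.0008,0],[0.0002,-0.0008,0]],"yaw":[-0.02,-0.02,-0.02]}' 20
```

```text
clock: 22.45
eef_pos: [0.6122, -0.0719, 0.076]
eef_rot: [[-0.978, 0.001, 0.209], [-0.209, 0.003, -0.978], [-0.002, -1.0, -0.003]]
contact_force: [1.2, 12.0, 3.2]
grip_width: 0.0233
```

```bash
python3 -m pendant '{"claw":[0.27],"slide":[[0,0,0]],"yaw":[0]}' 20
```

```text
clock: 22.58
eef_pos: [0.6121, -0.0719, 0.0759]
eef_rot: [[-0.978, 0.001, 0.209], [-0.209, 0.003, -0.978], [-0.001, -1.0, -0.003]]
contact_force: [1.5, 12.0, 3.0]
grip_width: 0.0231
```

```bash
python3 -m pendant '{"claw":[0.27],"slide":[[0,0,0]],"yaw":[0]}' 20
```

```text
clock: 22.7
eef_pos: [0.6122, -0.0719, 0.076]
eef_rot: [[-0.978, 0.001, 0.209], [-0.209, 0.003, -0.978], [-0.001, -1.0, -0.003]]
contact_force: [0.5, 11.4, 3.6]
grip_width: 0.0231
```

Firm at about 11.5 N, repeated in three readings. Backing the cage off slowly.

```bash
python3 -m pendant '{"claw":[0.27,0.27,0.27,0.27,0.27,0.27],"slide":[[-0.0003,0.0015,0],[-0.0006,0.003,0],[-0.0009,0.0045,0],[-0.0013,0.006,0],[-0.0015,0.007,0],[-0.0015,0.007,0]],"yaw":[0,0,0,0,0,0]}' 20
python3 - <<'E'
from cell import grab_frame
import cv2,pickle
g=grab_frame("side")
cv2.imwrite("pics/s17.png",cv2.resize(g["image"][190:290,245:325,::-1],None,fx=6,fy=6,interpolation=cv2.INTER_CUBIC))
E
```

```text
clock: 23.45
eef_pos: [0.61, -0.0673, 0.0755]
eef_rot: [[-0.978, -0.001, 0.208], [-0.208, -0.0, -0.978], [0.001, -1.0, 0.0]]
contact_force: [-0.2, 0.2, 0.2]
grip_width: 0.0224
```

View pics/s17.png

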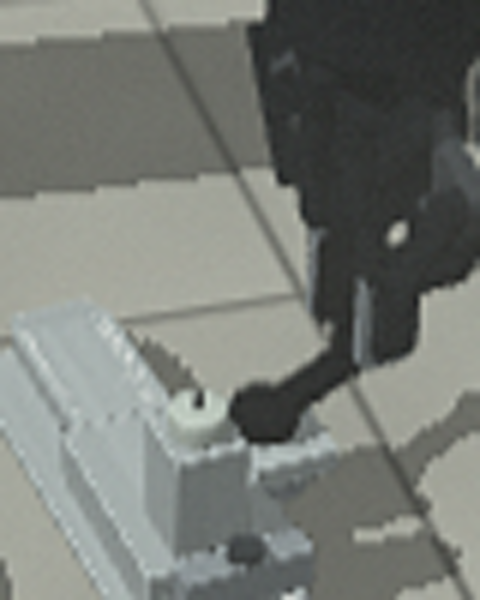

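Force is zero and the peg is clear of both pads (peg between pad edges 315 and 362). Lifting away.

```bash
python3 -m pendant '{"claw":[0.3,0.3,0.3,0.3,0.3,0.3,0.3,0.3,0.3,0.3],"slide":[[0,0,0.01],[0,0,0.03],[0,0,0.06],[0,0,0.1],[0,0,0.14],[-0.03,0.05,0.16],[-0.06,0.1,0.16],[-0.09,0.15,0.16],[-0.09,0.2,0.16],[-0.09,0.2,0.16]],"yaw":[0,0,0,0,0,0,0,0,0,0]}' 20
python3 - <<'E'
from cell import grab_frame
import cv2,pickle
g=grab_frame("side");f=grab_frame("top");pickle.dump((f,g),open("f9.pkl","wb"))
cv2.imwrite("pics/s18.png",cv2.resize(g["image"][215:315,225:325,::-1],None,fx=6,fy=6,interpolation=cv2.INTER_CUBIC))
cv2.imwrite("pics/t18.png",f["image"][:,:,::-1])
E
```

```text
clock: 24.75
eef_pos: [0.52, 0.1357, 0.2367]
eef_rot: [[-0.977, 0.002, 0.212], [-0.212, 0.001, -0.977], [-0.002, -1.0, -0.001]]
contact_force: [0.4, -0.5, 0.8]
grip_width: 0.0255
```

View pics/s18.png

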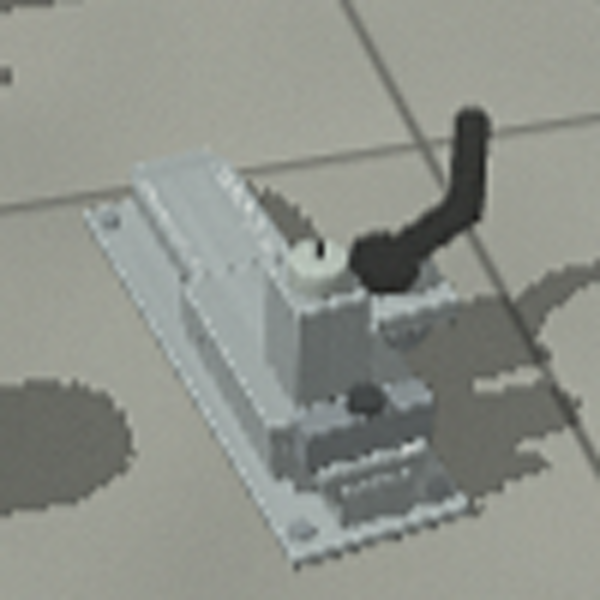

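View pics/t18.png

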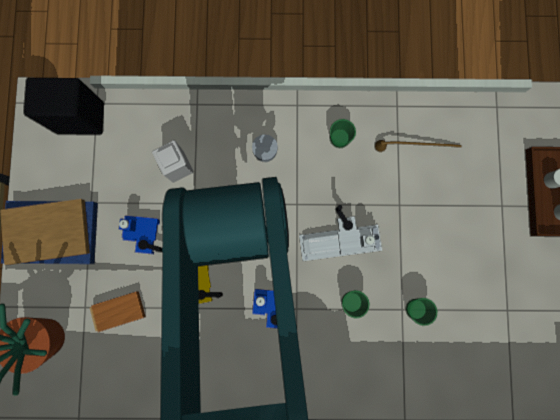

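```bash
python3 - <<'E'
from m import *
f,g=pickle.load(open("f9.pkl","rb"))
A=np.array([.5674,-.0850])
w=pix2w(g,*un((472,115),225,215,6),.083)[:2]-A; print(87.9-np.degrees(np.arctan2(w[1],w[0])),np.linalg.norm(w))
w=pix2w(f,341,210,.083)[:2]-A; print(87.9-np.degrees(np.arctan2(w[1],w[0])),np.linalg.norm(w))
E
python3 -c "
from cell import finish_job
print(finish_job())"
```

```text
55.60791989358155 0.04671527466114373
55.1536450862213 0.03819724766519609
the job is handed in; nothing more can be done
None
```

The carriage is back on the rail with its nose at the end stop, and the clamp was pushed tight. The job is handed in. `finish_job()` gives no verdict, and one of my last checks (the knob angle) did not fully agree.

**What I did**
- I picked the grey carriage by its socket, slid it on from the open end and crept up to the stop. Contact showed as about 12 N on the wrist sensor with the position stalled.
- I released it and turned the knob clockwise with the jaws held loosely around the peg. I stopped when three readings in a row showed about 11–12 N along the push, then backed off to zero force and lifted clear.

**What the last checks showed**
- **Position:** in the side view the carriage sits as it did before clamping, with its nose at the stop.
- **Other objects:** in the top view the votives, tin, matchbox, dispenser and snuffer look where they started. I judged this by eye and did not measure it. The run took about 25 s.
- **Knob angle (doubtful):** the final pictures put the knob at about 0.97 rad. From the jaw position I had expected about 1.24 rad under load, less at most 0.1 rad of spring-back. Slack in my estimate of where the peg sat in the jaws, finger flex and pixel error could explain the gap. I did not push the peg again to check, so the clamp force left after release is inferred from the roughly 11.5 N push, not measured.

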